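# Zero the dose counter and open the push-and-turn vitamin bottle

### The arm

A 6-joint arm with a two-finger parallel gripper is mounted at the origin on the work surface. World frame = base frame: x ahead of the robot, y to its left, z up, the work surface at z = 0. Lengths are in m, angles in rad, forces in N, time in s.
With the tool pointing down it reaches from about 0.425 to 0.95 m from the base axis. Payload 3.5 kg.
Tool frame: the origin (TCP) lies midway between the tips of the shut fingers; the grasp point (between the pads) lies 19 mm behind it; z points along the fingers, y is the line along which they close (so a half turn about z gives the same grasp; the last joint's range is limited). The gripper opens to 85 mm and grips with 20 to 120 N. Pads are 22 mm wide; open, the fingers measure 114 mm over their backs; the gripper's body (76 mm by 85 mm) begins 54 mm behind the grasp point. The pads swing forward as they close: fully open they stand 13 mm farther back than shut.
Start: joints at [-1.465, 0.286, 1.577, -0, 1.279, -0.15], TCP at [0.171, -0.653, 0.231] pointing down, gripper open.
Joint ranges: [-2.77, 2.77], [-0.9, 2.22], [0.21, 2.48], [-1.53, 4.67], [0.24, 2.81], [-2.84, 2.84]. Speed limits (rad/s): [2.79, 2.79, 3.14, 3.14, 3.14, 3.14].

### API

Orientations are given as a unit quaternion [x, y, z, w].
In Python, from plant import ctrl, cams, order gives the robot as it stands.
- The arm moves only by the tool move_arm, never from a script. Its argument "plan" is one flat list of numbers, 7 for each row, row after row: the shift along the world's x, y, z in mm, then the turn, a rotation vector about the world's x, y, z in degrees, then the finger opening in mm, from 0 to 85.4. A call has 1 to 12 rows; each row shifts and turns the commanded pose from where the row before left it; what a row does not reach is not made up. A row lasts 1/10 s, in which the tool goes at most 50 mm and 8.59 degrees, less where a joint would pass 70% of its speed; a pose out of reach is approached as far as the arm can. A call is refused whole if a number of a shift passes 50 or a number of a turn 8.59, either way. A call with a gripper value outside its range is refused whole. The fingers move at their own pace and stop on an object; "newtons" is the grip in N (left out, the last holds). Time passes only in rows, so rows that do not move let the fingers close. It gives the time, the measured TCP pose, the force, the opening and the grip force at its end, in the units of the state.
- ctrl.get_state(): the state, without advancing time (a new reading comes with each control period).
- cams.read_camera(name): name is "scene" or "top"; returns a dict with "color" (480x640x3 uint8, red, green, blue), "fov_y" (degrees; the focal length in pixels is half the picture's height over the tangent of half this angle, whatever the lens; pixels are square), "cx", "cy" (the principal point, pixels), "origin" and "orientation" of the camera in the world. Camera axes: x right, y up, looking along -z (the intrinsics and any distortion apply to the point x, -y, -z); pixel columns grow to the right and rows downward; lengths in m; the calibration is good to about 2 mm. A picture is of the moment at which its call begins. There is no depth.
- order.sign_off(): hands the job in; it is judged then, once.
The state is a dict: "time": time; "qpos": joint angles; "dq": joint speeds; "joint_efforts": joint torques, N m; "eef_pos": TCP position; "tcp_rot": TCP orientation; "contact_force": force on the tool from outside, world axes, zero at the start; "wrist_torque": the same for the moment, N m; "opening": opening from 0.0 (shut) to 1.0 (fully open); "finger_force": force on a finger pad.
Only numpy, scipy, OpenCV 4.12 (cv2) and the standard library are available. Lean on these libraries where they do the work, as an engineer would, in place of code of your own. Each camera call takes 0.05 s, during which the arm holds its last target. There are 200 camera calls.

### The job

It is a new day on the baby's vitamins: turn the dose counter on the bottle holder anticlockwise all the way back to its zero stop, then open the amber bottle by pressing its white safety cap down, twisting it anticlockwise while it is pressed, and lifting it off. Finish while still gripping the cap: hold it still and level, clear above the open mouth of the bottle, and do not put it down or let go. Leave the bottle standing in its holder, the counter at zero, and the jars, sugar bowl and spoon undisturbed.

Things in the scene. Friction and masses are not known exactly. Their poses are not given: they have to be found in the camera images.
- holder: one-handed bottle holder fixed to the shelf by suction feet: grey-green slab, 86 (x) x 200 (y) x 30 mm high. Origin at the centre of its underside; z up. A square socket 20 mm deep at y = +55 mm (x = 0) keeps the bottle from turning; the dose counter's round white dial plate, 68 mm across, is at y = -60 mm (x = 0), its face 36 mm above the shelf.
- dose_dial (a joint): dose counter knob: angle in rad clockwise (from above) from the zero stop; 0 = pointer at the red zero bar, against the hard stop. Starts between 1.0 and 2.4; turn it anticlockwise by this angle. Turns on the vertical axis through dial_grip with light friction (0.04 N m) and stays where it is left.
- dial_grip (a point): grip point of the dose counter knob, on its axis, 62 mm above the shelf. The knob is a purple upright bar, 40 mm long, 12 mm wide, from 41 to 69 mm above the shelf, on a grey disc of radius 22 mm (top 41 mm above the shelf; keep fingertips above it). Turns with the knob: x along the bar towards its pointer, z up; at zero its x is the holder's x.
- bottle_mid (a point): centre of the loose amber bottle, 44 mm above its underside and 54 mm above the shelf; z up, axes as the holder's. Square body 48 x 48 x 56 mm, its foot 10 mm above the shelf, 1 mm play in the socket; round neck of radius 15 mm, mouth 88 mm above the underside; 0.18 to 0.31 kg. Pulling up on the locked cap lifts it out of the holder.
- cap_mid (a point): centre of the white ribbed push-and-turn cap, 46 mm across, 24 mm high, z up; closed: 96 mm above the shelf, 42 mm above bottle_mid, with 12 mm of bare neck below its skirt. Grip it across any diameter. Locked until pressed down 3.5 mm or more; kept pressed, it turns anticlockwise (from above). At 45 to 70 degrees of turn it is free to be lifted straight off; aim at 57.
- jar_a: loose glass spice jar with purple screw lid, 58 mm across, 84 mm high; origin at the centre of its underside; leave alone
- jar_b: a second glass jar like jar_a; leave alone
- sugar_bowl: loose white ceramic sugar bowl with hinged lid, 96 mm across, 93 mm high; origin at the centre of its underside; leave alone
- spoon: loose bamboo feeding spoon, 150 mm long, lying on the shelf beyond the other things; leave alone
- cap_disc (a joint): spring disc inside the cap, resting on the bottle's mouth: how far (m) the cap is pressed down from its closed height; 0 closed, 0.005 at the bottom stop, -0.002 when the cap is free. The push needed grows from about 4 N to 12 N at the bottom stop.
Mind the look-alikes: they are no part of the job. There is more than one size of the part that bears cap_mid; the job needs the largest. Of the things shaped like the part that bears bottle_mid, the amber glass one is meant.

How it is judged:
On the way, in this order (a step that is already met when the one before it is completed fails the run):
1. the dose counter is turned back to its zero stop (value of joint dose_dial below 0.06 rad), for 0.2 s.
2. the cap is pressed down on the bottle, not yet turned (z of cap_mid in the frame of bottle_mid below 0.0395 m and angle between the x axis of cap_mid and the x axis of bottle_mid, either way round below 0.4 rad), for 0.05 s.
3. the cap is twisted past its lugs (more than 37 degrees) on the neck (z of cap_mid in the frame of bottle_mid below 0.05 m and angle between the x axis of cap_mid and the x axis of bottle_mid, either way round above 0.65 rad), for 0.05 s.
At the end, for the whole second after the job is handed in: fingers grip the cap, off the bottle, still, tilt < 0.3 rad, centre 66-240 mm above the bottle's centre (skirt 10 mm clear of the mouth), within 35 mm of its axis; bottle seated (raised < 4 mm, tilt < 0.1 rad) and still; counter within 0.06 rad of zero (z of cap_mid in the frame of bottle_mid between 0.066 and 0.24 m and horizontal distance between cap_mid and bottle_mid below 0.035 m and angle between cap_mid's own z axis and vertical below 0.3 rad and contact force between the fingers and cap above 1 N and contact force between cap and bottle below 0.05 N and linear speed of each of cap, bottle below 0.03 m/s and value of joint dose_dial below 0.06 rad and z of bottle_mid in the frame of holder below 0.058 m and angle between bottle_mid's own z axis and vertical below 0.1 rad); the arm keeps its last pose, push and grip.
It fails at once if the bottle is pulled up out of its holder (raised by more than 12 mm) (z of bottle_mid in the frame of holder above 0.066 m).
It fails at once if a jar, the sugar bowl or the spoon is shifted by more than 30 mm or tipped (distance of any of jar_a, jar_b, sugar_bowl, spoon from where it was at the start of the episode above 0.03 m or angle between any of jar_a, jar_b, sugar_bowl's own z axis and vertical above 0.4 rad).
It also fails if it takes over 64 s, if anything falls off the work surface, if the arm or the gripper's body presses on something with over 40 N, if the wrist force passes 120 N, or if a joint passes its speed limit or range.

## Working session

There is one attempt and no reset: what is moved stays moved. The work goes in short steps, Python scripts to look and compute and a tool call to move; the robot and the scene stay as the last step left them, time stands still between calls to the robot, and variables do not carry over. Pictures are saved under pics/ and viewed, at most 10 in all, crops included, and the job is handed in when it is done.

Besides the shell and the picture viewer there is one more tool, called after "Call:" as name(argument=value, ...) on one line, values as JSON. move_arm: Moves the arm, as the interface text tells. Its arguments: {"type":"object","properties":{"plan":{"type":"array","items":{"type":"number"}},"newtons":{"type":"number"}},"required":["plan"]}

```bash
ls; mkdir -p pics; cat > h.py <<'E'
import numpy as np, cv2
from scipy.spatial.transform import Rotation as R
from plant import ctrl, cams, order
def shot(n,f):
    d=cams.read_camera(n); cv2.imwrite('pics/'+f,d['color'][:,:,::-1]); return d
def ray(d,u,v):
    f=240/np.tan(np.radians(d['fov_y'])/2)
    p=np.array([(u-d['cx'])/f,-(v-d['cy'])/f,-1.])
    return np.array(d['origin']),R.from_quat(d['orientation']).apply(p)
def onz(d,u,v,z):
    o,r=ray(d,u,v); return o+r*(z-o[2])/r[2]
E
python3 - <<'E'
from h import *
for n in('scene','top'):
    d=shot(n,n+'0.png'); print(n,{k:v for k,v in d.items() if k!='color'})
print(ctrl.get_state())
E
```

```text
pics
scene {'fov_y': 53.212104832633024, 'cx': 318.45085190974925, 'cy': 239.3057422996561, 'origin': array([1.07634637, 0.03412279, 0.79378321]), 'orientation': array([0.1987313 , 0.21653799, 0.68732311, 0.66423197])}
top {'fov_y': 46.39215121498361, 'cx': 317.5655450325254, 'cy': 237.06918288362934, 'origin': array([0.50227783, 0.0106012 , 1.32173168]), 'orientation': array([ 0.02683061, -0.03187791, -0.70275446,  0.7102113 ])}
{'time': 0.1, 'qpos': array([-1.46498798e+00,  2.87103844e-01,  1.57804861e+00, -1.77413189e-05,
        1.27859157e+00, -1.50015454e-01]), 'dq': array([ 0.0001116 , -0.00035087, -0.00274343, -0.00045088,  0.00013536,
        0.00159236]), 'joint_efforts': array([ 9.62791019e-04, -4.07293940e+01, -2.93697560e+01, -1.36570561e-04,
        3.40673898e-03, -1.81033062e-05]), 'eef_pos': array([ 0.17075402, -0.65242545,  0.23005789]), 'tcp_rot': array([ 9.91829520e-01,  1.27565850e-01,  1.52847838e-05, -1.07561312e-03]), 'contact_force': array([-0.69550376,  0.40304882,  0.13587274]), 'wrist_torque': array([-0.00640809,  0.02064016,  0.02147788]), 'finger_force': 0.0, 'opening': 1.0065578271723423}
```

View pics/scene0.png

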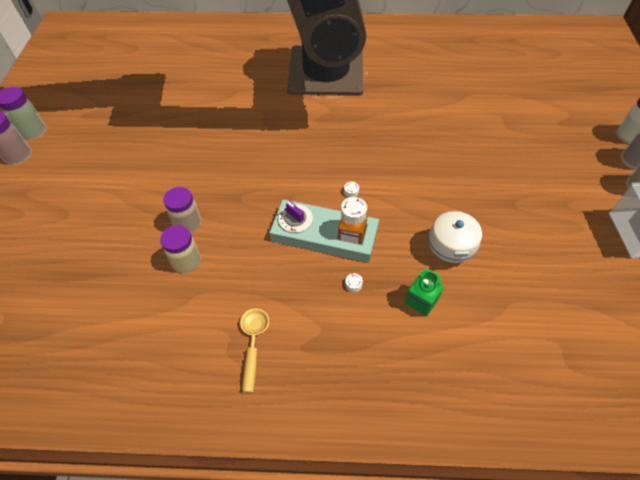

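View pics/top0.png

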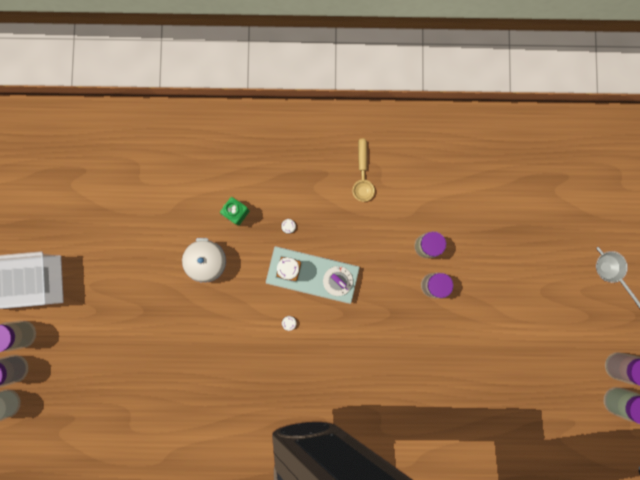

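The largest white cap is on the amber bottle in the holder, at scene (354,208) and top (288,268). The look-alikes are small loose caps at top (288,226) and (289,323), plus a green bottle at (234,211). I'll confirm with an enlarged crop and measure.

```bash
python3 - <<'E'
from h import *
ds={n:cams.read_camera(n) for n in('scene','top')}
a=ds['scene']['color'][165:305,255:395]; b=ds['top']['color'][205:345,220:380]
a=cv2.resize(a,(400,400),interpolation=2); b=cv2.resize(b,(400,350),interpolation=2)
b=cv2.copyMakeBorder(b,0,50,0,0,0)
cv2.imwrite('pics/crop1.png',np.hstack([a,b])[:,:,::-1])
def big(m):
    c=max(cv2.findContours(m,0,2)[0],key=cv2.contourArea); return c
for n,d in ds.items():
    hsv=cv2.cvtColor(d['color'],cv2.COLOR_RGB2HSV)
    roi=np.zeros((480,640),np.uint8)
    if n=='top': roi[240:310,260:370]=255
    else: roi[190:262,265:385]=255
    # holder top
    m=cv2.inRange(hsv,(65,30,60),(100,255,255))&roi
    m2=cv2.convexHull(big(cv2.morphologyEx(m,cv2.MORPH_CLOSE,np.ones((25,25)))))
    r=cv2.minAreaRect(m2); print(n,'holder',r)
    if n=='top':
        c=np.array([onz(d,u,v,.03) for u,v in cv2.boxPoints(r)]); print(c.round(4), c.mean(0))
        for i in range(4): print(np.linalg.norm(c[i]-c[i-1]))
    p=big(cv2.inRange(hsv,(125,80,40),(165,255,255))&roi); r=cv2.minAreaRect(p)
    print('purple',r,cv2.contourArea(p)); 
    if n=='top':
        M=cv2.boxPoints(r); print(np.array([onz(d,u,v,.069) for u,v in M]).round(4), onz(d,*r[0],.062))
    w=cv2.inRange(hsv,(0,0,150),(180,60,255))&roi
    for c in cv2.findContours(w,0,2)[0]:
        if cv2.contourArea(c)>80:
            q=cv2.minEnclosingCircle(c); print('white',q, onz(d,*q[0],.108),onz(d,*q[0],.036),'bb',cv2.boundingRect(c))
E
```

```text
scene holder ((323.22503662109375, 229.47109985351562), (102.91031646728516, 42.403568267822266), 12.33908748626709)
purple ((294.7926940917969, 211.6341552734375), (21.708152770996094, 10.307469367980957), 38.65980911254883) 159.0
white ((324.0, 225.5), 54.389896392822266) [0.58169713 0.0148733  0.108     ] [0.52976418 0.0128523  0.036     ] bb (270, 200, 109, 55)
white ((351.8333435058594, 205.94444274902344), 17.34713363647461) [0.53657335 0.06392898 0.108     ] [0.47990288 0.06705831 0.036     ] bb (342, 190, 25, 34)
top holder ((307.5, 271.0), (20.0, 17.0), 90.0)
[[0.554  0.0442 0.03  ]
 [0.5544 0.005  0.03  ]
 [0.5085 0.0045 0.03  ]
 [0.5081 0.0436 0.03  ]] [0.53124367 0.02429496 0.03      ]
0.04597233110987641
0.0391962196174526
0.0459827244581562
0.039080543553738
purple ((337.7500305175781, 280.2500305175781), (15.55634880065918, 4.949747562408447), 45.0) 40.5
[[ 0.5186 -0.0276  0.069 ]
 [ 0.5265 -0.0353  0.069 ]
 [ 0.5023 -0.0601  0.069 ]
 [ 0.4944 -0.0523  0.069 ]] [ 0.5104828  -0.04413472  0.062     ]
white ((312.0, 274.5), 46.90692138671875) [0.52200773 0.01365157 0.108     ] [0.52317813 0.01383252 0.036     ] bb (266, 247, 93, 56)
```

View pics/crop1.png

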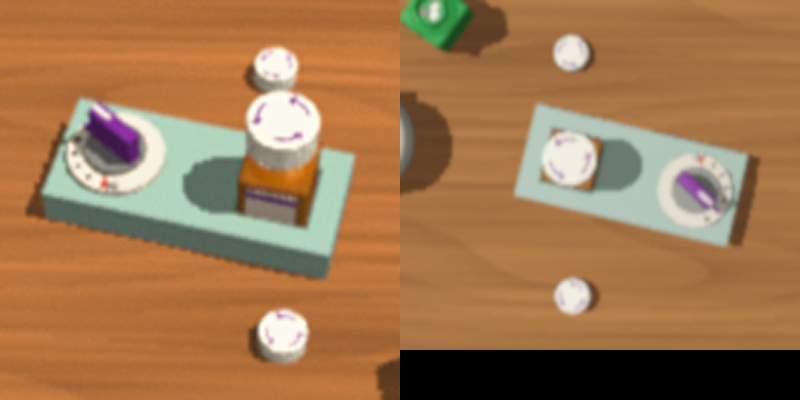

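The crop shows the large cap on the amber bottle seated in the holder. The loose caps are smaller and the other bottle is green. The knob pointer (white mark) points towards -x,-y, and the red zero bar lies towards holder +x, so the dial reads about 2.06 rad. I'll refine the positions once more.

```bash
cat > meas.py <<'E'
from h import *
d=cams.read_camera('top'); 
c=d['color'].astype(int); r,g,b=c[...,0],c[...,1],c[...,2]
for (u,v) in [(288,268),(300,285),(325,275),(342,283),(276,258)]: print((u,v),c[v,u])
roi=np.zeros((480,640),bool); roi[240:310,260:370]=1
hm=((g>r+12)&roi).astype(np.uint8)
hm=cv2.morphologyEx(hm,cv2.MORPH_OPEN,np.ones((2,2)))
R0=cv2.minAreaRect(cv2.findNonZero(hm)); bp=cv2.boxPoints(R0)
w=np.array([onz(d,u,v,.03)[:2] for u,v in bp]); print('holder',R0,w.mean(0).round(4),[np.linalg.norm(w[i]-w[i-1]).round(3) for i in range(4)])
e=max([w[1]-w[0],w[2]-w[1]],key=np.linalg.norm); e*=np.sign(e[1])/np.linalg.norm(e)
print('yaw',np.degrees(np.arctan2(-e[0],e[1]))); H=w.mean(0)
print('bottle by holder',H+.055*e,'dial by holder',H-.06*e)
wm=((np.minimum(np.minimum(r,g),b)>150)&(r>=g-3)&roi).astype(np.uint8)
n,l,s,ce=cv2.connectedComponentsWithStats(wm)
for i in range(1,n):
    if s[i,4]>60:
        q=cv2.minEnclosingCircle(cv2.findNonZero((l==i).astype(np.uint8)))
        print('white',s[i],q,'at.108',onz(d,*q[0],.108).round(4),'at.036',onz(d,*q[0],.036).round(4))
pm=((b>g+25)&(r>g+10)&roi); pm[:,:325]=0
pm=pm.astype(np.uint8); n,l,s,ce=cv2.connectedComponentsWithStats(pm); i=1+s[1:,4].argmax()
pts=cv2.findNonZero((l==i).astype(np.uint8)); q=cv2.minAreaRect(pts); vx=cv2.fitLine(pts,cv2.DIST_L2,0,.01,.01).ravel()
a=onz(d,vx[2]-8*vx[0],vx[3]-8*vx[1],.069);bb=onz(d,vx[2]+8*vx[0],vx[3]+8*vx[1],.069)
print('bar',q,vx,onz(d,*q[0],.069),'dir',np.degrees(np.arctan2(*(bb-a)[1::-1])))
E
python3 meas.py
```

```text
(288, 268) [241 237 224]
(300, 285) [180 200 188]
(325, 275) [225 220 206]
(342, 283) [195 175 189]
(276, 258) [182 202 189]
holder ((313.28289794921875, 275.4879150390625), (85.95903778076172, 35.97833251953125), 13.495734214782715) [0.5212 0.0109] [np.float64(0.197), np.float64(0.083), np.float64(0.198), np.float64(0.083)]
yaw -12.894372599222446
bottle by holder [0.53343783 0.0645479 ] dial by holder [ 0.50777507 -0.04755216]
white [277 257  21  23 376] ((287.26922607421875, 268.0384521484375), 11.269402503967285) at.108 [0.5354 0.0673 0.108 ] at.036 [0.5374 0.0707 0.036 ]
white [323 266  30  30 444] ((337.66217041015625, 280.5810852050781), 14.95833683013916) at.108 [ 0.5095 -0.042   0.108 ] at.036 [ 0.5099 -0.0451  0.036 ]
bar ((338.0000305175781, 280.0000305175781), (16.970561981201172, 5.656853675842285), 45.0) [  0.73758686   0.67525226 337.50574    279.88507   ] [ 0.51099903 -0.0443844   0.069     ] dir -131.87138562150648
```

Call:
move_arm(plan=[20,35,0,0,0,2.8,85,28,50,0,0,0,2.8,85,28,50,0,0,0,2.8,85,28,50,0,0,0,2.8,85,28,50,0,0,0,2.8,85,28,50,0,0,0,2.8,85,28,50,0,0,0,2.8,85,28,50,0,0,0,2.8,85,28,50,0,0,0,2.8,85,28,50,0,0,0,2.8,70,28,50,0,0,0,2.8,60,28,50,0,0,0,2.6,50])

```text
time: 1.45
eef_pos: [0.4601, -0.1362, 0.2317]
tcp_rot: [0.913, 0.408, 0.0, 0.0]
contact_force: [1.7, 0.4, 0.1]
opening: 0.589
finger_force: 0.0
```

Call:
move_arm(plan=[10,22,-20,0,0,0,50,0,0,-20,0,0,0,50,0,0,0,0,0,0,50,0,0,0,0,0,0,50])

```text
time: 1.85
eef_pos: [0.4694, -0.1162, 0.1914]
tcp_rot: [0.913, 0.407, -0.0, -0.0]
contact_force: [0.9, -0.8, 0.2]
opening: 0.588
finger_force: 0.0
```

Call:
move_arm(plan=[20,35,0,0,0,0,50,20,36,0,0,0,0,50,0,0,-30,0,0,0,50,0,0,-40,0,0,0,50,0,0,-30,0,0,0,50,0,0,-22,0,0,0,50,0,0,-10,0,0,0,50,0,0,-10,0,0,0,50,0,0,0,0,0,0,50,0,0,0,0,0,0,50])

```text
time: 2.85
eef_pos: [0.5105, -0.0457, 0.0505]
tcp_rot: [0.913, 0.407, 0.001, 0.001]
contact_force: [0.1, 0.1, 0.1]
opening: 0.583
finger_force: 0.0
```

```bash
python3 - <<'E'
from h import *
d=cams.read_camera('scene');a=d['color'][145:285,235:395]
cv2.imwrite('pics/c2.png',cv2.resize(a,(640,560),interpolation=2)[:,:,::-1])
s=ctrl.get_state();print(s['eef_pos'],s['contact_force'],s['qpos'])
E
```

```text
[ 0.51066279 -0.04561196  0.05071778] [-0.14779393 -0.87960874  0.04863048] [-2.87179723e-01  1.61303393e-01  2.09303926e+00  2.65843122e-06
  8.84643259e-01  4.45120232e-01]
```

View pics/c2.png

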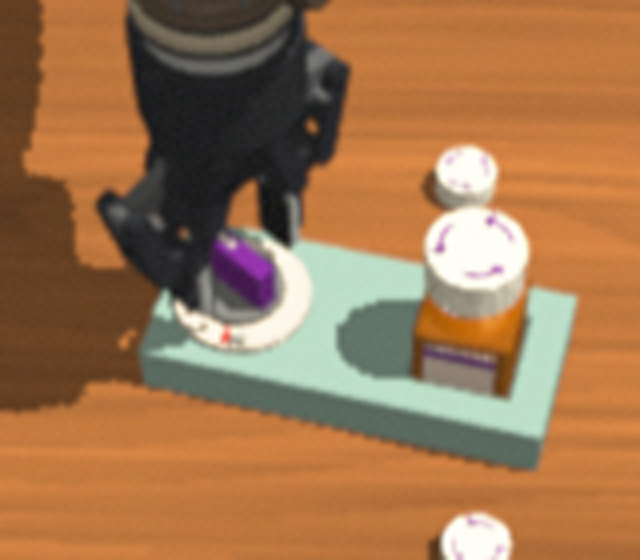

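The fingers straddle the purple bar, seen in the crop at about (245,270), so I'll close on it.

Call:
move_arm(plan=[0,0,0,0,0,0,5,0,0,0,0,0,0,5,0,0,0,0,0,0,5,0,0,0,0,0,0,5,0,0,0,0,0,0,5,0,0,0,0,0,0,5], newtons=30)

```text
time: 3.5
eef_pos: [0.5098, -0.0451, 0.05]
tcp_rot: [0.913, 0.407, 0.0, -0.0]
contact_force: [-1.7, 0.5, 4.7]
opening: 0.133
finger_force: 33.7
```

Call:
move_arm(plan=[0,0,0,0,0,4,5,0,0,0,0,0,8,5,0,0,0,0,0,8,5,0,0,0,0,0,8,5,0,0,0,0,0,8,5,0,0,0,0,0,8,5,0,0,0,0,0,8,5,0,0,0,0,0,8,5,0,0,0,0,0,8,5,0,0,0,0,0,8,5,0,0,0,0,0,8,5,0,0,0,0,0,8,5])

```text
time: 4.7
eef_pos: [0.5101, -0.045, 0.05]
tcp_rot: [0.339, 0.941, 0.0, 0.001]
contact_force: [0.0, 1.5, 4.1]
opening: 0.134
finger_force: 33.7
```

Call:
move_arm(plan=[0,0,0,0,0,8,5,0,0,0,0,0,6,5,0,0,0,0,0,5,5,0,0,0,0,0,4,5,0,0,0,0,0,3,5,0,0,0,0,0,0,5,0,0,0,0,0,0,5])

```text
time: 5.4
eef_pos: [0.5102, -0.0449, 0.05]
tcp_rot: [0.122, 0.993, 0.0, 0.001]
contact_force: [-1.3, 1.9, 5.7]
opening: 0.132
finger_force: 33.7
```

```bash
python3 - <<'E'
from h import *
s=ctrl.get_state();print(s['eef_pos'],s['contact_force'],s['wrist_torque'],s['qpos'],s['opening'],R.from_quat(s['tcp_rot']).as_matrix()[:,1])
E
```

```text
[ 0.51016467 -0.04494305  0.05003105] [-1.26671194  1.87416904  5.72377751] [0.36042279 0.09753978 0.02987179] [-2.86504765e-01  1.62051241e-01  2.09376094e+00  8.40348003e-04
  8.84660362e-01 -1.61347782e+00] 0.13243647513829515 [2.41930463e-01 9.70293403e-01 6.02394421e-04]
```

Call:
move_arm(plan=[0,0,0,0,0,2,5,0,0,0,0,0,1,5,0,0,0,0,0,0,5,0,0,0,0,0,0,5])

```text
time: 5.8
eef_pos: [0.5102, -0.045, 0.05]
tcp_rot: [0.098, 0.995, 0.001, 0.001]
contact_force: [-0.9, 2.0, 5.3]
opening: 0.132
finger_force: 35.9
```

```bash
python3 - <<'E'
from h import *
s=ctrl.get_state();print(s['wrist_torque'],s['opening'],R.from_quat(s['tcp_rot']).as_matrix()[:,1], s['finger_force'])
E
```

```text
[ 0.25393112  0.1688257  -0.57341098] 0.13239654860313155 [0.19421219 0.98095861 0.00135416] 35.873098969459534
```

Wrist torque of -0.57 N m (friction is 0.04) shows the knob is against its stop. Releasing and rising.

Call:
move_arm(plan=[0,0,0,0,0,0,35,0,0,0,0,0,0,35,0,0,0,0,0,0,35,0,0,0,0,0,0,35,0,0,20,0,0,0,35,0,0,40,0,0,0,35,0,0,40,0,0,0,50,0,0,30,0,0,0,80,-20,-40,0,0,0,0,80,-20,-40,0,0,0,0,80,0,-40,0,0,0,0,80,0,0,0,0,0,0,80])

```text
time: 7.0
eef_pos: [0.4693, -0.1689, 0.1798]
tcp_rot: [0.098, 0.995, -0.001, 0.001]
contact_force: [-0.1, 0.1, -0.3]
opening: 0.936
finger_force: 0.0
```

```bash
python3 meas.py | tail -5; python3 - <<'E'
from h import *
a=cams.read_camera('scene')['color'][165:285,245:395];b=cams.read_camera('top')['color'][235:315,260:370]
cv2.imwrite('pics/c3.png',np.vstack([cv2.resize(a,(400,320),interpolation=2),cv2.resize(b,(400,280),interpolation=2)])[:,:,::-1])
s=ctrl.get_state();print(s['eef_pos'],s['qpos'])
E
```

```text
yaw -12.791111888910011
bottle by holder [0.53333273 0.0646126 ] dial by holder [ 0.50787205 -0.04753353]
white [277 257  22  23 379] ((287.26922607421875, 268.0384521484375), 11.269402503967285) at.108 [0.5354 0.0673 0.108 ] at.036 [0.5374 0.0707 0.036 ]
white [323 266  30  30 483] ((337.66217041015625, 280.5810852050781), 14.95833683013916) at.108 [ 0.5095 -0.042   0.108 ] at.036 [ 0.5099 -0.0451  0.036 ]
bar ((338.4117736816406, 278.85296630859375), (6.063390731811523, 20.372989654541016), 14.03624439239502) [ 2.1026121e-01 -9.7764522e-01  3.3791397e+02  2.8082794e+02] [ 0.51356047 -0.04528496  0.069     ] dir -11.755073649412141
[ 0.46935051 -0.16487865  0.17896742] [-5.42236558e-01 -5.87648483e-02  2.05348357e+00  3.60022438e-04
  1.14776002e+00 -1.92156751e+00]
```

View pics/c3.png

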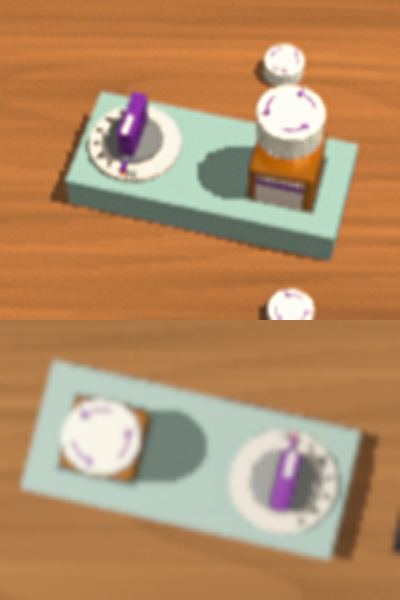

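The crops show the pointer on the red zero bar, with the bar at -11.8° and the holder at -12.8°. Moving over the cap at (0.535, 0.067).

Call:
move_arm(plan=[8,30,0,0,0,-7,80,10,35,0,0,0,-7,80,10,35,0,0,0,-7,80,10,35,0,0,0,-7,80,10,35,0,0,0,-7,80,10,35,0,0,0,-7,80,8,27,0,0,0,-7,80,0,0,-30,0,0,-7,80,0,0,-20,0,0,0,80,0,0,0,0,0,0,80])

```text
time: 8.15
eef_pos: [0.5324, 0.0689, 0.1256]
tcp_rot: [0.55, 0.835, -0.002, -0.003]
contact_force: [-0.3, -0.1, -0.6]
opening: 0.942
finger_force: 0.0
```

Call:
move_arm(plan=[1,-1,-20,0,0,0,80,1,-1,-15,0,0,0,80,0,0,-10,0,0,0,80,0,0,-6,0,0,0,80,0,0,0,0,0,0,80,0,0,0,0,0,0,80])

```text
time: 8.75
eef_pos: [0.5379, 0.0648, 0.0788]
tcp_rot: [0.552, 0.834, 0.0, 0.0]
contact_force: [1.2, -0.7, -1.0]
opening: 0.94
finger_force: 0.0
```

Call:
move_arm(plan=[-3,2,-2,0,0,0,80,0,0,0,0,0,0,60,0,0,0,0,0,0,50,0,0,0,0,0,0,30,0,0,0,0,0,0,30,0,0,0,0,0,0,30,0,0,0,0,0,0,30], newtons=45)

```text
time: 9.45
eef_pos: [0.5351, 0.0669, 0.0768]
tcp_rot: [0.552, 0.834, 0.0, 0.0]
contact_force: [1.4, 0.9, 2.4]
opening: 0.528
finger_force: 46.0
```

```bash
python3 - <<'E'
from h import *
s=ctrl.get_state();print(s['contact_force'],s['wrist_torque'],s['opening'],s['qpos'])
a=cams.read_camera('scene')['color'][125:265,275:435]
cv2.imwrite('pics/c4.png',cv2.resize(a,(640,560),interpolation=2)[:,:,::-1])
E
```

```text
[1.35759238 0.91043265 2.43257652] [ 0.09373774 -0.11070344 -0.02626689] 0.5275200644769162 [-6.39267255e-02  1.73159192e-01  2.02018203e+00  2.69495411e-04
  9.47027834e-01 -4.66382976e-01]
```

View pics/c4.png

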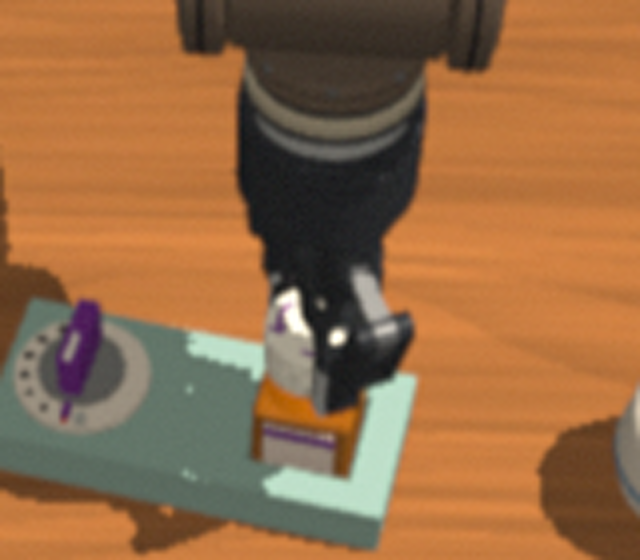

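The crop shows the fingers gripping the cap, with an opening of 45 mm. Pressing down.

Call:
move_arm(plan=[0,0,-2,0,0,0,30,0,0,-2,0,0,0,30,0,0,-1,0,0,0,30,0,0,0,0,0,0,30,0,0,0,0,0,0,30], newtons=60)

```text
time: 10.0
eef_pos: [0.5355, 0.0671, 0.073]
tcp_rot: [0.552, 0.834, 0.001, 0.001]
contact_force: [-0.7, 1.2, 9.1]
opening: 0.522
finger_force: 61.7
```

Call:
move_arm(plan=[0,0,-1,0,0,0,30,0,0,-1,0,0,0,30,0,0,-1,0,0,0,30,0,0,0,0,0,0,30,0,0,0,0,0,0,30])

```text
time: 10.5
eef_pos: [0.5357, 0.0671, 0.0713]
tcp_rot: [0.551, 0.834, 0.0, 0.0]
contact_force: [-5.1, 2.5, 15.1]
opening: 0.524
finger_force: 62.5
```

Call:
move_arm(plan=[0,0,-1,0,0,0,30,0,0,0,0,0,4,30,0,0,0,0,0,5,30,0,0,0,0,0,5,30,0,0,0,0,0,5,30,0,0,0,0,0,5,30,0,0,0,0,0,0,30,0,0,0,0,0,0,30])

```text
time: 11.3
eef_pos: [0.5368, 0.0669, 0.0712]
tcp_rot: [0.366, 0.931, 0.001, 0.002]
contact_force: [-3.8, 0.8, 17.5]
opening: 0.525
finger_force: 62.5
```

```bash
cat > st.py <<'E'
from h import *
s=ctrl.get_state();y=R.from_quat(s['tcp_rot']).as_matrix()[:,1]
print(s['eef_pos'],s['contact_force'],s['wrist_torque'],s['opening'],np.degrees(np.arctan2(y[1],y[0])))
E
python3 st.py
```

```text
[0.53681273 0.06691083 0.07124619] [-3.8393008   0.83665581 17.5149998 ] [0.17084845 0.66782769 0.04941381] 0.5250393121840796 47.09582870170002
```

Call:
move_arm(plan=[0,0,0,0,0,5,30,0,0,0,0,0,6,30,0,0,0,0,0,6,30,0,0,0,0,0,6,30,0,0,0,0,0,6,30,0,0,0,0,0,4,30,0,0,0,0,0,0,30,0,0,0,0,0,0,30])

```text
time: 12.1
eef_pos: [0.5368, 0.067, 0.0713]
tcp_rot: [0.086, 0.996, 0.0, 0.002]
contact_force: [-3.9, 2.2, 17.4]
opening: 0.526
finger_force: 62.5
```

```bash
python3 st.py; python3 - <<'E'
from h import *
a=cams.read_camera('scene')['color'][125:265,275:435]
cv2.imwrite('pics/c5.png',cv2.resize(a,(640,560),interpolation=2)[:,:,::-1])
E
```

```text
[0.53681031 0.0670065  0.07125644] [-3.87263575  2.23011653 17.40163894] [0.16285878 0.6511225  0.07735417] 0.5264702330497336 80.09221496338485
```

View pics/c5.png

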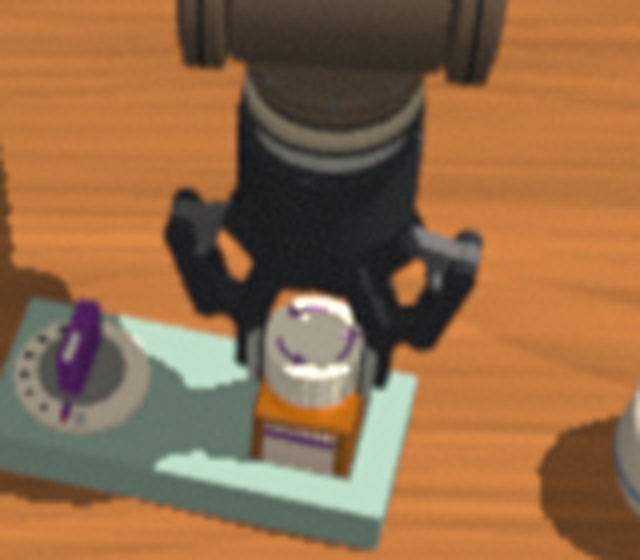

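The dial is still at zero and the cap has turned 57° with the grip. A cautious small lift first, checking the force.

Call:
move_arm(plan=[0,0,2,0,0,0,30,0,0,3,0,0,0,30,0,0,3,0,0,0,30,0,0,3,0,0,0,30,0,0,0,0,0,0,30,0,0,0,0,0,0,30,0,0,0,0,0,0,30])

```text
time: 12.85
eef_pos: [0.5344, 0.0668, 0.078]
tcp_rot: [0.087, 0.996, -0.0, -0.0]
contact_force: [2.4, 0.5, 1.6]
opening: 0.524
finger_force: 61.2
```

```bash
python3 st.py
```

```text
[0.5343824  0.06676818 0.07796306] [2.36232902 0.48319899 1.56615661] [-0.03152917 -0.18135928  0.00388555] 0.5239708049245135 80.0570474520283
```

Call:
move_arm(plan=[0,0,2,0,0,0,30,0,0,2,0,0,0,30,0,0,2,0,0,0,30,0,0,0,0,0,0,30,0,0,0,0,0,0,30])

```text
time: 13.35
eef_pos: [0.5344, 0.0669, 0.0842]
tcp_rot: [0.087, 0.996, 0.0, -0.0]
contact_force: [0.1, -0.4, -0.4]
opening: 0.527
finger_force: 61.1
```

```bash
python3 st.py; python3 - <<'E'
from h import *
a=cams.read_camera('scene')['color'][125:265,275:435]
cv2.imwrite('pics/c6.png',cv2.resize(a,(640,560),interpolation=2)[:,:,::-1])
E
```

```text
[0.53439658 0.06687951 0.08423002] [ 0.1447516  -0.37758701 -0.43146415] [ 0.02602709 -0.11047205 -0.05339702] 0.5271041236486829 80.05487410258213
```

View pics/c6.png

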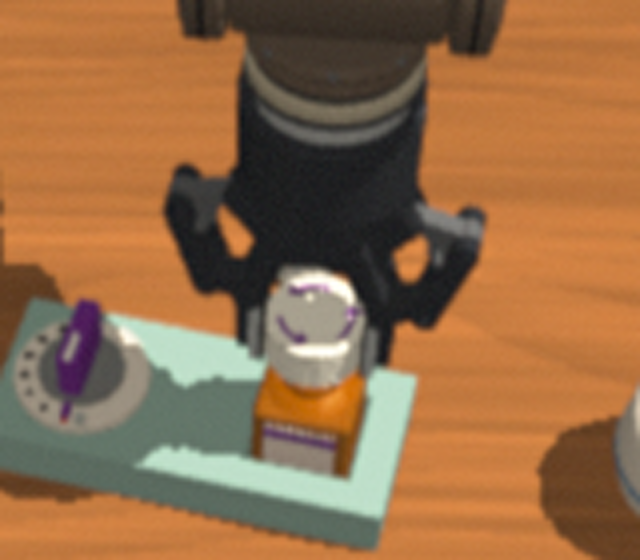

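The bottle stayed seated, the cap is rising, and the load is only about the cap's weight. Lifting clear.

Call:
move_arm(plan=[0,0,5,0,0,0,30,0,0,10,0,0,0,30,0,0,15,0,0,0,30,0,0,15,0,0,0,30,0,0,15,0,0,0,30,0,0,8,0,0,0,30,0,0,0,0,0,0,30,0,0,0,0,0,0,30,0,0,0,0,0,0,30,0,0,0,0,0,0,30])

```text
time: 14.4
eef_pos: [0.5339, 0.0669, 0.1513]
tcp_rot: [0.087, 0.996, -0.0, -0.001]
contact_force: [-0.1, -0.2, -0.5]
opening: 0.522
finger_force: 61.1
```

```bash
python3 st.py; python3 - <<'E'
from h import *
a=cams.read_camera('scene')['color'][125:265,275:435]
cv2.imwrite('pics/c7.png',cv2.resize(a,(640,560),interpolation=2)[:,:,::-1])
E
```

```text
[0.53391847 0.06686906 0.15132526] [-0.12657277 -0.19279968 -0.52769996] [ 0.01323143  0.07320933 -0.02180118] 0.5220734526401029 80.05203105756348
```

View pics/c7.png

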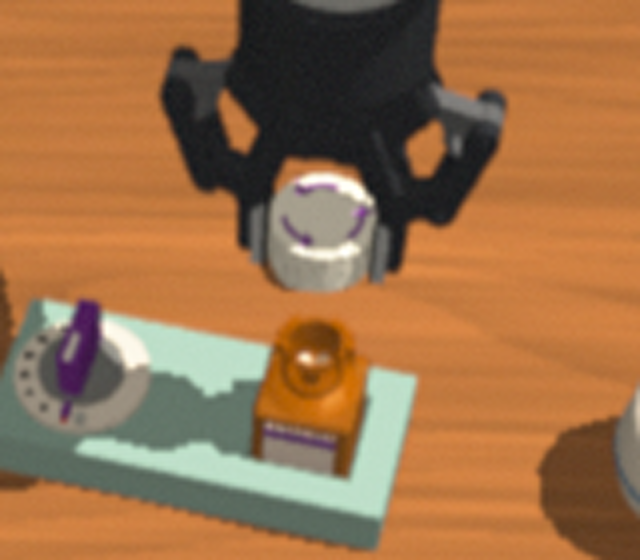

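The cap is held level above the open mouth, the bottle is seated and the dial is at zero, so I'm handing in.

```bash
python3 -c "
from plant import order
print(order.sign_off())"
```

```text
the job is handed in; nothing more can be done
None
```

I turned the dose counter back to its zero stop, opened the amber bottle, and handed the job in with the cap held level about 75 mm above its closed height over the open mouth. The bottle stayed seated; the sign-off returned no verdict.

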